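# Load a bottle into the sprung sample lift

### The arm

A 6-joint arm with a two-finger parallel gripper is mounted at the origin on a cart in front of the work surface, level with it; the furniture and walls round the work are solid. World frame = base frame: x ahead of the robot, y to its left, z up, the work surface at z = 0. Lengths are in mm, angles in degrees, forces in N, time in s.
With the tool pointing down it reaches from about 275 to 975 mm from the base axis. Payload 8.4 kg.
Tool frame: the origin (TCP) lies midway between the tips of the shut fingers; the grasp point (between the pads) lies 19 mm behind it (r.grip_depth is the distance from the TCP to the grasp point, in mm); z points along the fingers, y is the direction in which the jaws open and shut (so a half turn about z gives the same grasp; the last joint's range is limited). The gripper opens to 92 mm and grips with 3 to 60 N. Pads are 20 mm wide; open, the fingers measure 128 mm over their backs; the gripper's body (75 mm by 189 mm) begins 69 mm behind the grasp point.
Start: joints at [-64.882, 20.225, 93.587, -0, 66.188, -0.138], TCP at [266.663, -565.26, 214.583] pointing down, gripper open.
Joint ranges: [-150.9, 150.9], [-52.94, 120.26], [3.33, 152.33], [-74.26, 254.26], [0, 154.13], [-172.89, 172.89]. Speed limits (degrees/s): [127.2, 127.2, 159.86, 180, 180, 180].

### API

Orientations are given as [roll, pitch, yaw] about the fixed x, y, z axes, in that order (R = Rz(yaw) Ry(pitch) Rx(roll)).
In Python, from cell import get_state, optics, r gives the robot as it stands. The module is installed in compiled form; this text tells all that it offers.
- The arm moves only by the tool servo_tool, never from a script. Its argument "plan" is one flat list of numbers, 7 for each row, row after row: the turn, a rotation vector about the tool's x, y, z in rad, then the shift along the tool's x, y, z in m, then the closure in counts, from 0 (fully open) to 255 (shut). In form: [ax, ay, az, dx, dy, dz, fingers, ax, ay, az, dx, dy, dz, fingers, ...]. A call has 1 to 10 rows; each row shifts and turns the commanded pose from where the row before left it, along the tool's axes as they then stand; what a row does not reach is not made up. A row lasts 1/10 s, in which the tool goes at most 50 mm and 8.59 degrees, less where a joint would pass 70% of its speed; a pose out of reach is approached as far as the arm can. A call is refused whole if a number of a shift passes 0.05 or a number of a turn 0.15, either way. A call with a gripper value outside its range is refused whole. The fingers move at their own pace and stop on an object; "newtons" is the grip in N (left out, the last holds). Time passes only in rows, so rows that do not move let the fingers close. It gives the time, the measured TCP pose, the force and the opening at its end, in the units of the state.
- get_state(): the state, without advancing time (a new reading comes with each control period).
- optics.capture(name): name is "scene" or "top" or "wrist"; returns a dict with "color" (480x640x3 uint8, blue, green, red), "range_z" (480x640 float32, mm along the optical axis (not along the pixel's ray), 0 where there is no reading), "mtx" (3x3 intrinsics, pixels), "rvec" (rotation vector, rad) and "tvec" (3), from world to camera coordinates, as OpenCV has them. Camera axes: x right, y down, z forward; pixel columns grow to the right and rows downward; lengths in mm; the calibration is good to about 2 mm. A picture is of the moment at which its call begins.
- r.hand_in(): hands the job in, once; it reports no verdict.
The state is a dict: "time": time; "q": joint angles; "joint_velocities": joint speeds; "joint_efforts": joint torques, N m; "position": TCP position; "eef_rot": TCP orientation; "contact_force": force on the tool from outside, world axes, zero at the start; "torque": the same for the moment, N m; "gripper_width": finger opening in mm.
Only numpy, scipy, OpenCV 4.12 (cv2) and the standard library are available. Lean on these libraries where they do the work, as an engineer would, in place of code of your own. Each camera call takes 0.05 s, during which the arm holds its last target. There are 200 camera calls.

### The job

Three screw-capped bottles of different sizes stand on the open bench to the left of the sample lift (the wash bottle with its spout and the bottles beside the centrifuge do not count). Take the middle-sized of the three, stand it upright on the lift's raised tray, then press it straight down until the tray's catch snaps in, and let go: the tray must stay down with the bottle standing on it.

Things in the scene. Friction and masses are not known exactly. Their poses are not given: they have to be found in the camera images.
- bottle_center (a point): centre, half-way up, of the bottle to load: white round bottle, blue screw cap, 98 mm high, about 0.11 kg (a larger brown one 56 x 116 mm and a smaller white one 33 x 72 mm stand near it). Foot 49 mm below. Body 48 mm in diameter up to 67 mm above the foot, shoulder 38 mm up to 78 mm, cap 27 mm from 79 to 98 mm; grip body or cap from above. z up, yaw of no account
- tray_top (a point): centre of the tray floor's upper face: round metal dish, 76 mm inside its lip, 86 mm outside, lip 8 mm above this point, on a column over a low white box (164 x 110 mm, top 45 mm above the bench). Raised it is 85 mm above the bench; it sinks straight down at most 23 mm. z up; x points to the catch housing, 60 to 106 mm from the tray's centre, top 91 mm above the bench
- tray (a joint): how far the tray is pressed, m: 0 raised, 0.023 bottom stop. Sprung: the bottle's weight sinks it under 2 mm; pressing takes up to 8 N, and briefly 10 to 15 N at 0.005 to 0.010 while the spring bolt is pushed aside (at 20 mm/s; faster is stiffer). The bolt snaps in over the tray once it is below 0.019, within 0.3 s; let go, the tray rises to about 0.018 and stays locked

How it is judged (in metres and radians):
On the way:
1. the bottle stands upright on the tray while the tray is still raised (horizontal distance between bottle_center and tray_top below 0.018 m and z of bottle_center in the frame of tray_top below 0.055 m and angle between bottle_center's own z axis and vertical below 0.2 rad and value of joint tray below 0.012 m), for 0.05 s.
At the end, for the whole second after the job is handed in: the tray stays locked down by its catch (pressed at least 14 mm below its raised height), and the middle-sized bottle stands at rest inside the tray's lip (axis within 18 mm of its centre, within 7 degrees of upright, foot on the tray floor), let go (value of joint tray above 0.014 m and horizontal distance between bottle_center and tray_top below 0.018 m and z of bottle_center in the frame of tray_top between 0.043 and 0.055 m and angle between bottle_center's own z axis and vertical below 0.12 rad and linear speed of bottle below 0.02 m/s and velocity of joint tray below 0.005 m/s); the robot touches nothing.
It fails at once if the bottle is tipped over (more than 45 degrees) (angle between bottle_center's own z axis and vertical above 0.8 rad).
It also fails if it takes over 38 s, if anything falls off the work surface, if the arm or the gripper's body presses on something with over 40 N, if the wrist force passes 120 N, or if a joint passes its speed limit or range.

## Working session

There is one attempt and no reset: what is moved stays moved. The work goes in short steps, Python scripts to look and compute and a tool call to move; the robot and the scene stay as the last step left them, time stands still between calls to the robot, and variables do not carry over. Pictures are saved under pics/ and viewed, about 8 in all and at most 12, crops included, and the job is handed in when it is done.

Besides the shell and the picture viewer there is one more tool, called after "Emit:" as a command line: name --argument value ..., lists and objects as JSON in quotes. servo_tool: Moves the arm, as the interface text tells. Its arguments: {"type":"object","properties":{"plan":{"type":"array"},"newtons":{"type":"number"}},"required":["plan"]}

```bash
mkdir -p pics; cat > h.py <<'E'
import numpy as np, cv2
from cell import get_state, optics, r
def cap(n,f=None):
    c=optics.capture(n)
    if f: cv2.imwrite(f,c["color"])
    K=np.array(c["mtx"]);R=cv2.Rodrigues(np.array(c["rvec"],float))[0];t=np.array(c["tvec"],float).ravel()
    z=c["range_z"].astype(float);v,u=np.mgrid[:480,:640]
    P=np.stack([(u-K[0,2])/K[0,0]*z,(v-K[1,2])/K[1,1]*z,z],-1)
    W=(P-t)@R; W[z==0]=np.nan
    return c["color"],W
E
python3 - <<'E'
from h import *
a,W=cap("top","pics/top1.png");b,V=cap("scene","pics/scene1.png")
np.savez("m.npz",W=W,V=V)
s=get_state();print(s)
E
```

```text
{'time': 0.1, 'q': array([-6.48820049e+01,  2.02598540e+01,  9.36223277e+01, -8.32512025e-04,
        6.61876455e+01, -1.37319115e-01]), 'joint_velocities': array([-0.03033974, -0.05159811, -0.04591756,  0.05109447,  0.04866499,
        0.01496779]), 'joint_efforts': array([-3.35215882e-04, -5.94903696e+01, -3.34929407e+01,  6.97833393e-02,
        1.84452842e-02, -4.40035353e-05]), 'position': array([ 266.47648593, -564.87914231,  213.94277963]), 'eef_rot': array([-1.79930171e+02,  5.93877756e-04,  2.52556511e+01]), 'contact_force': array([ 0.08051805, -0.23542778, -0.08283251]), 'torque': array([-0.02506686, -0.00678513,  0.00286128]), 'gripper_width': 92.0840546827788}
```

View pics/top1.png

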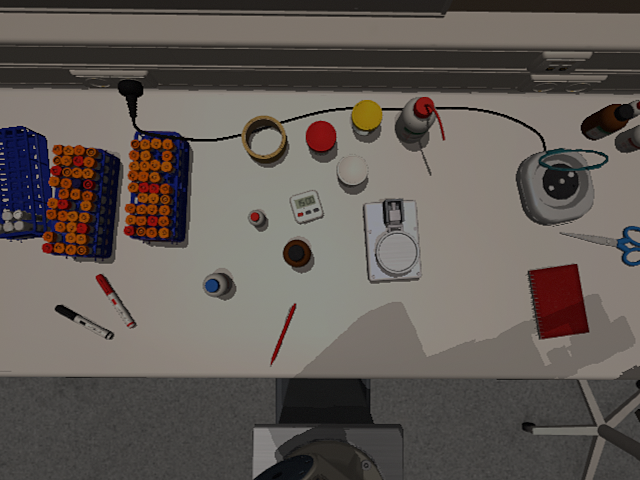

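View pics/scene1.png

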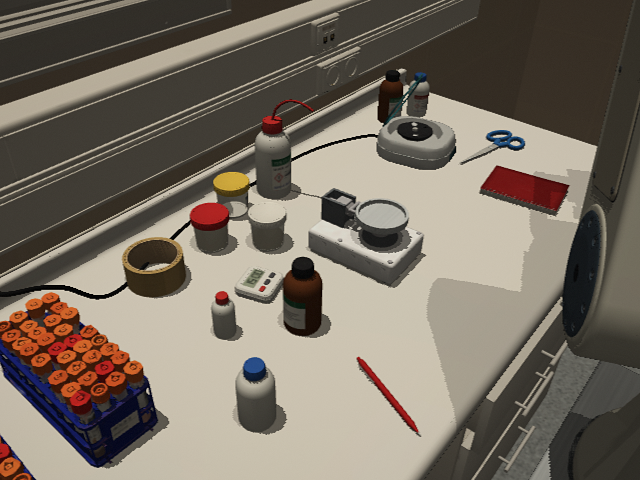

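The top view shows the blue-capped bottle at about (215,285), the brown one at (298,253) and the small red-capped one at (258,218). The tray is at (397,252), with its catch housing at (394,212). Next I'll measure the bottle and tray.

```bash
python3 - <<'E'
import numpy as np
from scipy.optimize import least_squares
d=np.load("m.npz")
for n in "WV":
    P=d[n].reshape(-1,3);P=P[~np.isnan(P).any(1)]
    if n=="W":
        W=d["W"];b=W[285,213];t=W[252,397];print(b,t, W[212,394],W[253,298])
    def sel(c,rad,z0,z1): return P[(np.hypot(*(P[:,:2]-c[:2]).T)<rad)&(P[:,2]>z0)&(P[:,2]<z1)]
    def show(l,Q):print(n,l,len(Q),Q.mean(0).round(1),((Q.min(0)+Q.max(0))/2).round(1),np.ptp(Q,0).round(1))
    def circ(l,Q,R):
        s=least_squares(lambda p:np.hypot(*(Q[:,:2]-p).T)-R,Q[:,:2].mean(0)+0,loss='soft_l1');print(n,l,len(Q),s.x.round(1),s.cost)
    show("cap",sel(b,60,93,105))
    Q=sel(b,60,10,62); 
    if len(Q)>20: show("body",Q);circ("body",Q,24)
    show("floor",sel(t,30,75,89)); Q=sel(t,52,90.5,97);show("lip",Q);circ("lip",Q,40.5)
    show("house",sel(t+[82,0,0],40,86,95))
E
```

```text
[451.11701227 226.65738746  99.36692969] [ 517.90202272 -133.38281838   85.62997486] [ 597.46338296 -127.39639142   86.90438336] [513.8742679   61.83366075 113.53854348]
W cap 141 [449.9 229.7  97.1] [450.  230.2  97. ] [25.2 26.   7.6]
W body 109 [453.3 211.2  38.7] [451.2 219.   35.9] [45.1 26.7 51.8]
W body 109 [449.9 230.2] 5.21400940698981
W floor 716 [ 517.8 -133.5   84.5] [ 518.  -133.5   83.9] [59.6 59.4  9.9]
W lip 269 [ 517.8 -134.8   92.6] [ 517.9 -134.2   93.5] [82.9 83.6  5.9]
W lip 269 [ 518.3 -134. ] 179.65415139389148
W house 276 [ 597.6 -128.8   88.9] [ 592.5 -128.2   90.5] [61.7 38.3  8.9]
V cap 339 [451.6 234.   97.2] [452.1 232.9  96.6] [26.1 26.9  7. ]
V body 1053 [439.6 245.5  36.3] [448.5 235.6  36.1] [41.1 44.2 51.9]
V body 1053 [453.5 232.3] 174.29197267201027
V floor 586 [ 518.9 -133.9   84.6] [ 518.8 -133.3   84.4] [56.7 58.8  5.8]
V lip 324 [ 519.1 -131.3   92.3] [ 521.4 -130.5   92.6] [86.6 88.5  4.2]
V lip 324 [ 521.4 -130.9] 296.70484828730076
V house 336 [ 599.6 -125.7   88.9] [ 594.6 -126.6   90.3] [69.3 42.   8.5]
```

Emit:
servo_tool --plan '[0,0,0.147,0,0,0,0,0,0,0.147,0,0,0,0,0,0,0.147,0,0,0,0,0,0,0,0.009,-0.04,0,0,0,0,0,0.009,-0.04,0,0,0,0,0,0.009,-0.04,0,0,0,0,0,0.009,-0.04,0,0,0,0,0,0.009,-0.04,0,0,0,0,0,0.009,-0.04,0,0,0,0,0,0.009,-0.04,0,0]' --newtons 40

```text
time: 1.1
position: [329.6, -283.6, 214.4]
eef_rot: [-180.0, 0.0, -0.0]
contact_force: [0.6, 0.1, -0.4]
gripper_width: 92.0
```

Emit:
servo_tool --plan '[0,0,0,0.009,-0.04,0,0,0,0,0,0.009,-0.04,0,0,0,0,0,0.009,-0.04,0,0,0,0,0,0.009,-0.04,0,0,0,0,0,0.009,-0.04,0,0,0,0,0,0.009,-0.04,0,0,0,0,0,0.009,-0.04,0,0,0,0,0,0.009,-0.04,0,0,0,0,0,0.009,-0.04,0,0,0,0,0,0.009,-0.04,0,0]'

```text
time: 2.1
position: [419.7, 116.5, 214.6]
eef_rot: [180.0, -0.0, 0.0]
contact_force: [1.4, -1.8, -0.3]
gripper_width: 91.9
```

Emit:
servo_tool --plan '[0,0,0,0.0104,-0.038,0,0,0,0,0,0.0104,-0.038,0,0,0,0,0,0.0104,-0.0385,0,0,0,0,0,0,0,0,0,0,0,0,0,0,0,0]'

```text
time: 2.6
position: [450.5, 229.5, 214.0]
eef_rot: [180.0, 0.1, 0.1]
contact_force: [-0.0, -0.7, -0.3]
gripper_width: 92.0
```

```bash
python3 - <<'E'
from h import *
from scipy.optimize import least_squares
a,W=cap("wrist","pics/w1.png");s=get_state();print(s["position"],s["contact_force"])
P=W.reshape(-1,3);P=P[~np.isnan(P).any(1)]
Q=P[(np.hypot(P[:,0]-451,P[:,1]-231)<40)]
for z0,z1,R in((93,102,0),(80,93,13.5),(10,62,24)):
    q=Q[(Q[:,2]>z0)&(Q[:,2]<z1)]
    if len(q)<10: continue
    print(z0,len(q),q.mean(0),(q.min(0)+q.max(0))/2,np.ptp(q,0))
    if R:print(least_squares(lambda p:np.hypot(*(q[:,:2]-p).T)-R,q[:,:2].mean(0),loss='soft_l1').x)
E
```

```text
[450.35296163 228.71889878 214.0591512 ] [0.46230878 0.63913865 0.86915303]
93 684 [454.38324705 231.77766336  97.65387285] [454.01166042 231.81384612  96.46690501] [24.89280417 26.24854337  6.79487813]
80 270 [461.58052399 231.60082393  83.26521332] [455.38678108 231.92348405  86.47928695] [30.04111584 32.92518788 12.94373929]
[453.73401323 231.78600875]
10 320 [473.86902135 230.97173502  38.99964925] [467.90304648 230.6559395   35.9728775 ] [19.77049834 45.00362822 51.92340885]
[453.41702988 231.60430454]
```

View pics/w1.png

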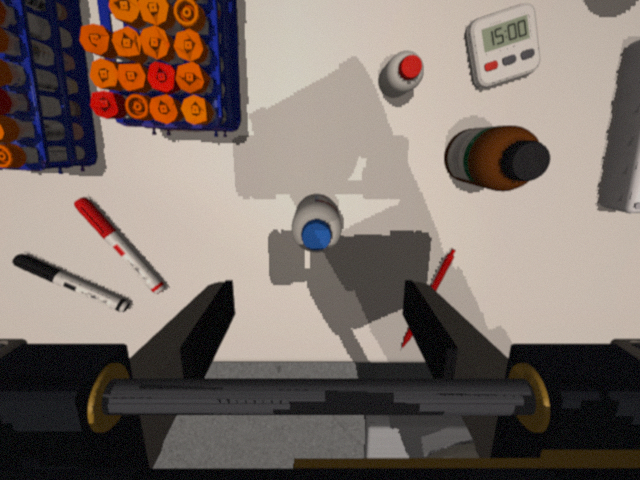

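The wrist view has the blue cap at (316,235), between the open fingers, with clear bench around it. I'll correct by about 2 mm and descend.

Emit:
servo_tool --plan '[0,0,0,0.0018,-0.0023,0.02,0,0,0,0,0,0,0.025,0,0,0,0,0,0,0.025,0,0,0,0,0,0,0.025,0,0,0,0,0,0,0.025,0,0,0,0,0,0,0.025,0,0,0,0,0,0,0.018,0,0,0,0,0,0,0.013,0,0,0,0,0,0,0,0,0,0,0,0,0,0,255]' --newtons 40

```text
time: 3.65
position: [453.0, 231.1, 39.0]
eef_rot: [180.0, -0.0, -0.0]
contact_force: [-0.5, -0.2, 0.3]
gripper_width: 85.6
```

Emit:
servo_tool --plan '[0,0,0,0,0,0,255,0,0,0,0,0,0,255,0,0,0,0,0,0,255,0,0,0,0,0,0,255,0,0,0,0,0,0,255]'

```text
time: 4.15
position: [452.9, 231.6, 38.8]
eef_rot: [-180.0, -0.0, -0.0]
contact_force: [0.3, -0.3, 3.2]
gripper_width: 47.1
```

Emit:
servo_tool --plan '[0,0,0,0,0,0,255,0,0,0,0,0,-0.02,255,0,0,0,0,0,-0.03,255,0,0,0,0,0,-0.03,255,0,0,0,0,0,-0.03,255,0,0,0,0,0,-0.03,255,0,0,0,0,0,-0.01,255,0,0,0,0.0033,0.0182,0,255]'

```text
time: 4.95
position: [457.0, 214.7, 189.9]
eef_rot: [-179.9, -0.2, 0.1]
contact_force: [0.2, -0.5, -1.0]
gripper_width: 47.1
```

Emit:
servo_tool --plan '[0,0,0,0.0066,0.0365,0,255,0,0,0,0.0066,0.0365,0,255,0,0,0,0.0066,0.0365,0,255,0,0,0,0.0066,0.0365,0,255,0,0,0,0.0066,0.0365,0,255,0,0,0,0.0066,0.0365,0,255,0,0,0,0.0066,0.0365,0,255,0,0,0,0.0066,0.0365,0,255,0,0,0,0.0066,0.0365,0,255,0,0,0,0.0033,0.0182,0,255]'

```text
time: 5.95
position: [518.6, -135.9, 187.3]
eef_rot: [180.0, 0.1, -0.1]
contact_force: [0.3, 0.4, -1.3]
gripper_width: 47.5
```

Emit:
servo_tool --plan '[0,0,0,0,0,0.01,255,0,0,0,0,0,0.02,255,0,0,0,0,0,0,255,0,0,0,0,0,0,255]'

```text
time: 6.35
position: [517.9, -132.5, 157.7]
eef_rot: [-180.0, 0.1, 0.0]
contact_force: [-0.3, 0.7, -0.7]
gripper_width: 47.3
```

```bash
python3 - <<'E'
from h import *
from scipy.optimize import least_squares
s=get_state();print(s["position"],s["contact_force"],s["gripper_width"])
for n in("scene","wrist"):
    a,W=cap(n,f"pics/{n}2.png")
    P=W.reshape(-1,3);P=P[~np.isnan(P).any(1)]
    P=P[np.hypot(P[:,0]-518.5,P[:,1]+133.5)<52]
    q=P[(P[:,2]>90.5)&(P[:,2]<98)]
    if len(q)>20: print(n,"lip",len(q),least_squares(lambda p:np.hypot(*(q[:,:2]-p).T)-40.5,[518,-133],loss='soft_l1').x,q.mean(0),np.ptp(q,0))
    for h in range(98,240,10):
        q=P[(P[:,2]>h)&(P[:,2]<h+10)]
        if len(q): print(h,len(q),q.mean(0).round(1),((q.max(0)+q.min(0))/2).round(1),np.ptp(q,0).round(1))
E
```

```text
[ 517.93400419 -132.46885006  157.69422724] [-0.30619968  0.71982407 -0.74481103] 47.25126714739834
scene lip 272 [ 521.26194673 -130.76983783] [ 514.66813018 -121.15536713   92.32830698] [85.53271484 84.94514151  4.37835862]
118 135 [ 508.4 -115.   124.1] [ 514.3 -122.9  123. ] [40.2 36.5  9.9]
128 163 [ 508.8 -115.3  133.2] [ 515.  -122.9  133. ] [42.  34.6  9.8]
138 171 [ 508.  -115.7  142.8] [ 515.1 -124.3  143. ] [44.2 37.4  9.9]
148 130 [ 504.  -116.8  152.4] [ 512.  -120.8  152.9] [36.8 41.8  9.7]
158 170 [ 505.2 -113.1  163.1] [ 509.9 -130.8  163. ] [33.2 75.9  9.9]
168 203 [ 506.9 -112.   172.7] [ 510.6 -129.4  173. ] [35.6 75.3  9.8]
178 239 [ 507.4 -113.3  182.9] [ 511.2 -130.4  183. ] [35.4 79.7 10. ]
188 294 [ 507.8 -119.7  193.3] [ 511.7 -129.7  193. ] [35.2 80.7  9.9]
198 267 [ 511.7 -121.   202.7] [ 514.6 -129.8  203. ] [28.6 82.1  9.9]
208 302 [ 513.1 -124.6  213.5] [ 517.1 -129.3  213. ] [25.2 83.9 10. ]
218 132 [ 510.8 -135.8  222.2] [ 513.8 -130.3  223. ] [14.  86.1  9.8]
228 102 [ 509.7 -133.5  232.4] [ 517.1 -130.3  232.9] [22.7 87.9  9.7]
238 68 [ 517.1 -152.5 
[... 401 characters left out ...]
-132.2  153.1] [ 535.2 -129.   153. ] [16.3 55.1 10. ]
158 859 [ 534.7 -132.4  163.3] [ 533.6 -132.3  163. ] [19.6 72.7 10. ]
168 1100 [ 534.6 -132.8  173.2] [ 533.5 -132.2  173. ] [19.7 74.4 10. ]
178 1529 [ 533.8 -131.8  183.6] [ 526.5 -132.5  183. ] [33.8 76.6 10. ]
188 3852 [ 530.3 -132.3  193.7] [ 523.9 -132.4  193. ] [37.5 77.9 10. ]
198 3315 [ 527.6 -132.1  201.8] [ 523.3 -132.2  203. ] [29.  79.8 10. ]
208 4438 [ 525.4 -132.2  214.8] [ 521.  -132.3  213. ] [23.7 81.3 10. ]
218 2445 [ 526.  -132.2  221.4] [ 523.  -132.1  223. ] [16.9 81.3 10. ]
228 1030 [ 527.4 -132.4  232.9] [ 519.4 -132.2  233. ] [24.6 70.  10. ]
238 796 [ 515.8 -131.9  243.5] [ 519.9 -132.3  243. ] [29.3 61.6 10. ]
```

View pics/scene2.png

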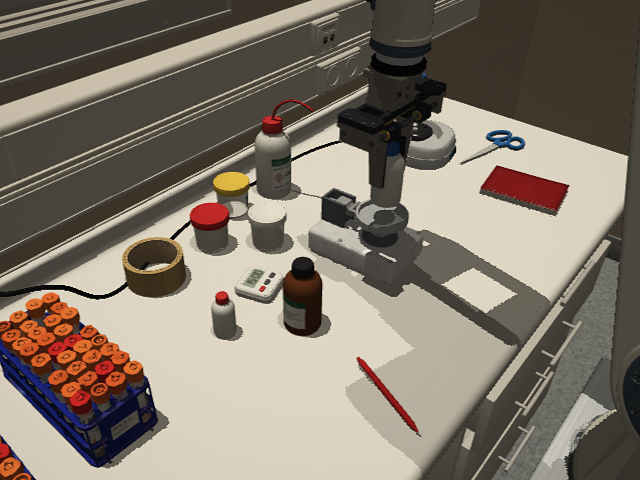

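The bottle hangs upright over the tray, at scene pixel (385,180) with the dish at (382,217). The wrist view puts the lip centre about 2 mm further out in x, so I'll correct for that and lower it to touch.

Emit:
servo_tool --plan '[0,0,0,0.0015,0,0.01,255,0,0,0,0,0,0.01,255,0,0,0,0,0,0.006,255,0,0,0,0,0,0.003,255,0,0,0,0,0,0.002,255,0,0,0,0,0,0.002,255,0,0,0,0,0,0.002,255,0,0,0,0,0,0,255,0,0,0,0,0,0,255]' --newtons 50

```text
time: 7.35
position: [520.4, -133.5, 123.8]
eef_rot: [180.0, -0.0, -0.0]
contact_force: [0.8, -0.5, 0.7]
gripper_width: 46.8
```

Emit:
servo_tool --plan '[0,0,0,0,0,0.002,255,0,0,0,0,0,0,255,0,0,0,0,0,0,255]' --newtons 60

```text
time: 7.65
position: [520.4, -133.5, 121.7]
eef_rot: [180.0, -0.0, -0.0]
contact_force: [0.8, -0.6, 1.0]
gripper_width: 46.8
```

Emit:
servo_tool --plan '[0,0,0,0,0,0.002,255,0,0,0,0,0,0.002,255,0,0,0,0,0,0.002,255]'

```text
time: 7.95
position: [520.4, -133.5, 116.5]
eef_rot: [180.0, -0.0, -0.0]
contact_force: [-5.2, 0.1, 16.0]
gripper_width: 47.1
```

Emit:
servo_tool --plan '[0,0,0,0,0,0.002,255,0,0,0,0,0,0.002,255,0,0,0,0,0,0.002,255]'

```text
time: 8.25
position: [520.4, -133.5, 110.1]
eef_rot: [180.0, -0.0, -0.0]
contact_force: [-1.8, -0.1, 5.8]
gripper_width: 47.2
```

Emit:
servo_tool --plan '[0,0,0,0,0,0.002,255,0,0,0,0,0,0.002,255,0,0,0,0,0,0.002,255,0,0,0,0,0,0.0015,255,0,0,0,0,0,0,255,0,0,0,0,0,0,255,0,0,0,0,0,0,255,0,0,0,0,0,0,255]'

```text
time: 9.05
position: [520.5, -133.5, 102.5]
eef_rot: [180.0, -0.0, -0.0]
contact_force: [-1.1, -0.7, 6.2]
gripper_width: 47.1
```

```bash
python3 - <<'E'
from h import *
s=get_state();print(s["position"],s["contact_force"])
for n in("scene","wrist"):
    a,W=cap(n,f"pics/{n}3.png")
    P=W.reshape(-1,3);P=P[~np.isnan(P).any(1)]
    d=np.hypot(P[:,0]-520,P[:,1]+132.5)
    q=P[(d>37)&(d<45)&(P[:,2]>55)&(P[:,2]<100)]
    print(n,np.histogram(q[:,2],np.arange(55,100,3)))
E
```

```text
[ 520.4875443  -133.48930096  102.49871684] [-1.06137063 -0.69391203  6.22515672]
scene (array([  2,  51,  90, 103, 110, 188,   3,   0,   0,   0,   0,   0,   0,
         0]), array([55, 58, 61, 64, 67, 70, 73, 76, 79, 82, 85, 88, 91, 94, 97]))
wrist (array([   0,   21,  376,  211,  243, 1612,    6,    0,    0,    0,    0,
          0,    0,    0]), array([55, 58, 61, 64, 67, 70, 73, 76, 79, 82, 85, 88, 91, 94, 97]))
```

Emit:
servo_tool --plan '[0,0,0,0,0,0.001,255,0,0,0,0,0,0,255,0,0,0,0,0,0,255,0,0,0,0,0,0,255]'

```text
time: 9.55
position: [520.5, -133.5, 101.5]
eef_rot: [180.0, -0.0, -0.0]
contact_force: [-1.8, 0.6, 6.1]
gripper_width: 46.9
```

Emit:
servo_tool --plan '[0,0,0,0,0,-0.002,255,0,0,0,0,0,-0.002,255,0,0,0,0,0,0,255,0,0,0,0,0,0,255]'

```text
time: 9.95
position: [520.5, -133.5, 105.5]
eef_rot: [180.0, -0.0, -0.0]
contact_force: [-1.4, 0.0, 6.2]
gripper_width: 47.2
```

Emit:
servo_tool --plan '[0,0,0,0,0,-0.001,255,0,0,0,0,0,0,255,0,0,0,0,0,0,255]'

```text
time: 10.25
position: [520.4, -133.4, 106.1]
eef_rot: [180.0, -0.0, -0.0]
contact_force: [0.8, 0.2, 2.1]
gripper_width: 46.9
```

Emit:
servo_tool --plan '[0,0,0,0,0,-0.0005,255,0,0,0,0,0,0,255,0,0,0,0,0,0,255]'

```text
time: 10.55
position: [520.0, -133.3, 106.3]
eef_rot: [-180.0, 0.0, -0.0]
contact_force: [0.2, 0.6, -0.9]
gripper_width: 47.0
```

The push-back dropped to the bottle's own weight, so the tray is locked. I'll release and back off.

Emit:
servo_tool --plan '[0,0,0,0,0,0,110,0,0,0,0,0,0,90,0,0,0,0,0,0,60,0,0,0,0,0,0,0,0,0,0,0,0,0,0,0,0,0,0,0,0,0,0,0,0,0,0,0,0]'

```text
time: 11.25
position: [520.3, -133.4, 106.6]
eef_rot: [-180.0, -0.0, -0.0]
contact_force: [0.7, -0.6, 0.4]
gripper_width: 91.8
```

Emit:
servo_tool --plan '[0,0,0,0,0,-0.01,0,0,0,0,0,0,-0.03,0,0,0,0,0,0,-0.04,0,0,0,0,0,0,-0.04,0,0,0,0,0,0,-0.02,0,0,0,0,0,0,0,0,0,0,0,0,0,0,0,0,0,0,0,0,0,0]'

```text
time: 12.05
position: [519.4, -133.2, 245.4]
eef_rot: [-180.0, 0.1, -0.0]
contact_force: [-0.9, 0.7, -1.0]
gripper_width: 91.6
```

```bash
python3 - <<'E'
from h import *
from scipy.optimize import least_squares
s=get_state();print(s["position"],s["contact_force"],s["gripper_width"])
for n in("scene","wrist"):
    a,W=cap(n,f"pics/{n}4.png")
    P=W.reshape(-1,3);P=P[~np.isnan(P).any(1)]
    d=np.hypot(P[:,0]-520,P[:,1]+132.5)
    f=lambda q,R:least_squares(lambda p:np.hypot(*(q[:,:2]-p).T)-R,[520,-132.5],loss='soft_l1').x
    q=P[(d<52)&(P[:,2]>70)&(P[:,2]<79)&(d>33)];print(n,"lip",len(q),np.median(q[:,2]),f(q,40.5))
    q=P[(d<33)&(P[:,2]>82)&(P[:,2]<130)];print("body",len(q),f(q,24))
    q=P[(d<33)&(P[:,2]>157)&(P[:,2]<175)];print("cap",len(q),q.mean(0),(q.max(0)+q.min(0))/2,q[:,2].max())
E
```

```text
[ 519.3788136  -133.19957851  245.37326365] [-0.93115824  0.65760446 -1.00015158] 91.61759894872311
scene lip 370 73.83737116884694 [ 521.26673765 -130.48812393]
body 772 [ 520.65146295 -132.54936487]
cap 192 [ 517.87801065 -127.92909411  163.37195203] [ 519.38859628 -130.310915    162.03633942] 167.06113669963673
wrist lip 993 74.5600736270245 [ 522.19407867 -133.03915836]
body 423 [ 520.4788508  -133.27775942]
cap 909 [ 522.18104999 -133.01533309  164.64643044] [ 521.35037923 -132.89845959  162.13178984] 167.2584505845125
```

View pics/scene4.png

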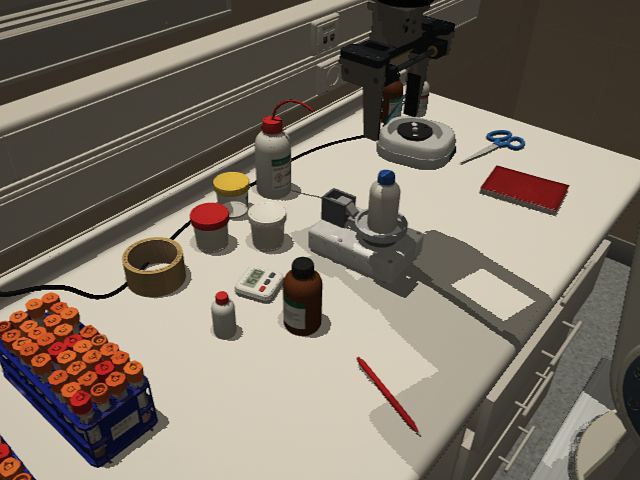

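The bottle stands upright in the lowered dish at about (384,205), and the gripper is clear above it. The lip is at about 75 mm and the cap top at about 165 mm, which fits an 18 mm locked tray, and the bottle is within about 2 mm of centre.

```bash
python3 -c "
from cell import r
print(r.hand_in())"
```

```text
the job is handed in; nothing more can be done
None
```

The middle-sized bottle (white, blue cap) is standing on the lift tray with the tray locked down. I handed the job in at about 12 s of the 38 s allowed; the hand-in gives no verdict.

- **Placing:** I gripped the bottle by its body, set it on the raised tray and pressed at about 20 mm/s. The force peaked at about 16 N in the readings as the bolt was pushed aside, just over the stated 10 to 15 N, then settled at about 6 N.
- **Catch:** I eased up before letting go. The upward force fell to about the bottle's own weight, so the catch was holding the tray.
- **Last checks:** The tray lip measured about 74 to 75 mm above the bench, down from about 92.5 mm, so the tray is about 18 mm down. The cap top was at about 165 to 167 mm, where a bottle standing on the tray floor should reach about 165 mm. The bottle's axis was within about 2 mm of the tray's centre. It looks upright in the picture, and the gripper is open about 80 mm above the cap, touching nothing.
- **Disagreement:** The cameras differ by 2 to 3 mm on the tray's position, which is well within the 18 mm allowed.

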